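Set a board to its cut line and lock it with the cam lever

ROBOT

A 7-joint arm with a two-finger parallel gripper is mounted at the origin on the work surface; the furniture and walls round the work are solid. World frame = base frame: x ahead of the robot, y to its left, z up, the work surface at z = 0. Lengths are in m, angles in degrees, forces in N, time in s.
With the tool pointing down it reaches from about 0.35 to 0.9 m from the base axis. Payload 7.2 kg.
Tool frame: the origin (TCP) lies at the very end of the fingers, on their centre line; the grasp point (between the pads) lies 19 mm behind it; z points along the fingers, y is the line along which they close (so a half turn about z gives the same grasp; the last joint's range is limited). The gripper opens to 85 mm and grips with 20 to 120 N. Pads are 22 mm wide; open, the fingers measure 114 mm over their backs; the gripper's body (76 mm by 85 mm) begins 54 mm behind the grasp point. The pads swing forward as they close: fully open they stand 13 mm farther back than shut.
Start: joints at [-75.298, 23.554, -0.728, 91.456, 0.321, 64.991, -4.71], TCP at [0.199, 0.592, 0.209] pointing down, gripper open.
Joint ranges: [-169.25, 169.25], [-16.82, 113.86], [-84.01, 82.57], [7.8, 145.47], [-59.2, 239.2], [7.22, 106.19], [-163.78, 163.78]. Speed limits (degrees/s): [136.94, 136.94, 172.46, 172.46, 180, 180, 180].

INTERFACE

Orientations are given as a 3x3 rotation matrix whose columns are the frame's x, y, z axes.
In Python, from plant import state, get_image, camera_params, hand_in, look_for gives the robot as it stands. The module is installed in compiled form; this text tells all that it offers.
- The arm moves only by the tool drive_tool, never from a script. Its argument "moves" is a list of rows, each an object of numbers: "x", "y", "z": the shift along the tool's x, y, z in m; "rx", "ry", "rz": the turn, a rotation vector about the tool's x, y, z in rad; "grip": the closure, from -1 (fully open) to 1 (shut), so that 0 is half open. In form: [{"x": .., "y": .., "z": .., "rx": .., "ry": .., "rz": .., "grip": ..}, ...]. A call has 1 to 12 rows; each row shifts and turns the commanded pose from where the row before left it, along the tool's axes as they then stand; what a row does not reach is not made up. A row lasts 1/12 s, in which the tool goes at most 41.7 mm and 7.16 degrees, less where a joint would pass 70% of its speed; a pose out of reach is approached as far as the arm can. A call with a gripper value outside its range is refused whole. The fingers move at their own pace and stop on an object; the grip force is fixed at half the most. Time passes only in rows, so rows that do not move let the fingers close. It gives the time, the measured TCP pose, the force, the opening and the grip force at its end, in the units of the state.
- state(): the state, without advancing time (a new reading comes with each control period).
- get_image(name): name is "side" or "top" or "wrist"; returns (picture, depth): 480x640x3 uint8, blue, green, red; 480x640 float32, m along the optical axis (not along the pixel's ray), 0 where there is no reading.
- camera_params(name): a dict with "vertical_fov" (degrees; the focal length in pixels is half the picture's height over the tangent of half this angle, whatever the lens; pixels are square), "cx", "cy" (the principal point, pixels), "dist" ([k1, k2, p1, p2, k3] as OpenCV has them; the pictures are not rectified), "view" (4x4, takes a point from world to camera coordinates). Camera axes: x right, y down, z forward; pixel columns grow to the right and rows downward; lengths in m; the calibration is good to about 2 mm. A picture is of the moment at which its call begins: read the wrist's pose just before it. camera_params takes no time and is no camera call; for the wrist camera it gives the pose at the moment of the call.
- hand_in(): hands the job in; it is judged then, once.
Trained networks look in the newest picture that a camera, given by its name, has taken for a name from the list of things; names that differ only in an ending like _2 or _b are one class to them, and where a whole thing is asked for, a point or a joint stands for the part that bears it (a point fixed in the world has none). Each returns a list of dicts, best first, with "p" (0 to 1); they miss things now and then, are a little off and sometimes report something else, mostly with a low value. They report only what shows in the picture. A call takes as long as a camera call.
- look_for(camera, target): "position" ([x, y, z] in m, in the coordinates of the camera as it stood for that picture, good to about 4 mm: the middle of the surface that is visible of it).
The state is a dict: "clock": time; "joint_positions": joint angles; "dq": joint speeds; "joint_efforts": joint torques, N m; "tool_pos": TCP position; "eef_rot": TCP orientation; "contact_force": force on the tool from outside, world axes, zero at the start; "wrist_torque": the same for the moment, N m; "opening": finger opening in m; "grip_force": force on a finger pad.
Only numpy, scipy, OpenCV 4.12 (cv2) and the standard library are available. Lean on these libraries where they do the work, as an engineer would, in place of code of your own. Each camera call takes 0.05 s, during which the arm holds its last target. There are 200 camera calls.

TASK

Get the marked board ready for sawing, only by pushing it: push it up against the dark fence and slide it along the fence, out over the side of the bench, until its pencil line lies right over the outer edge of the grey base plate with the crossed waste hanging outside. Then push the wooden cam lever round until it is tight and the cam locks the board against the fence. The board must never be picked up, and the tools lying about stay where they are.

Things in the scene. Friction and masses are not known exactly. Their poses are not given: they have to be found in the camera images.
- cutting_board: fixed grey base plate, 6 mm thick, its saw-side edge level with or up to 22 mm beyond the bench's right edge, with a dark fence rising 25 mm above it. Origin: on the saw-side edge, bench level, in the plane of the fence face. Never turned: x away from the robot (plate -0.225 to 0.075, fence 0 to 0.030), y inward from the edge (both 0 to 0.380), z up. Its place varies.
- saw_edge (a point): the point on the saw-side edge of the base plate, on its top face, above which the middle of the pencil line is to lie (55 mm from the fence face); beyond it, toward -y, there is nothing under the board
- board: the loose pale board, 110 x 280 mm, 10 mm thick, 0.13 to 0.25 kg, flat on the base plate. Origin: centre of its underside. x across the 110 mm, y along the length; the saw end, with pencil line and crossed waste, is at y -0.140. It starts inward of the cam, off the fence and a little skewed.
- pencil_line (a point): middle of the dark pencil line across the board's top face, 60 mm from its saw end (board y -0.080)
- push_end (a point): centre of the board's other end face (board y +0.140, half-way up)
- cam_lever (a joint): turn of the cam lever, rad: at 0 (open) its arm points to -x; it grows clockwise seen from above, the arm pointing along (-cos q, sin q). Starts 0 to 0.3, end stop 1.95. The open cam leaves the board 11 mm of play; it meets a board lying on the fence at about 1.3 and jams at 1.31 to 1.5 under 10 to 20 N near the lever's end. It stays where it is left (friction 0.2 N m), clamped too.
- cam_pivot (a point): the lever's upright bolt, at the top face of the cam, 32 mm above the bench (bolt end at 42 mm); 138 mm on the robot's side of the fence face, 60 mm inward of the saw-side edge. The cam is a disc of radius 25 mm, its centre 10 mm off the bolt.
- lever_end (a point): centre of the lever's round end (radius 14 mm), 98 mm from the bolt; the lever is a wooden bar 22 mm wide, from 8 to 32 mm above the bench
- tape_measure: yellow tape measure, 33 x 94 x 63 mm, bystander; origin under its centre
- sanding_block: cork sanding block, 66 x 110 x 32 mm, bystander; origin under its centre
- drill_case: green drill case, 95 x 150 x 33 mm, bystander; origin under its centre
- block_plane: small hand plane, 48 x 170 x 59 mm, bystander; origin under its centre
- screwdriver: screwdriver with a red handle, 228 mm long, 28 mm thick, bystander; origin under its centre

How it is judged (in metres and radians):
On the way:
1. the board lies along the fence with its pencil line over the edge, the lever still open (y of pencil_line in the frame of cutting_board between -0.008 and 0.008 m and x of board in the frame of cutting_board above -0.067 m and value of joint cam_lever below 0.9 rad), for 0.2 s.
At the end, for the whole second after the job is handed in: The board lies flat on the base plate and along the fence (gap under 3 mm, skew under 1.4 degrees), its pencil line within 5 mm of the saw-side edge; the cam lever is turned past 1.2 rad and its cam presses on the board with more than 5 N by itself (y of pencil_line in the frame of cutting_board between -0.005 and 0.005 m and x of board in the frame of cutting_board above -0.058 m and angle between the y axis of board and the y axis of cutting_board, either way round below 0.025 rad and height (world z) of board between 0.003 and 0.009 m and value of joint cam_lever above 1.2 rad and contact force between cam_lever and board above 5 N and linear speed of board below 0.01 m/s); the robot touches nothing.
It fails at once if the board is lifted or tipped off the base plate (height (world z) of board above 0.018 m or angle between board's own z axis and vertical above 0.12 rad).
It fails at once if the board is pushed off the cutting board (height (world z) of board below -0.02 m).
It fails at once if a tool lying about is moved (distance of any of block_plane, tape_measure, screwdriver, sanding_block, drill_case from where it was at the start of the episode above 0.02 m).
It also fails if it takes over 67 s, if anything falls off the work surface, if the arm or the gripper's body presses on something with over 40 N, if the wrist force passes 120 N, or if a joint passes its speed limit or range.

## Working session

There is one attempt and no reset: what is moved stays moved. The work goes in short steps, Python scripts to look and compute and a tool call to move; the robot and the scene stay as the last step left them, time stands still between calls to the robot, and variables do not carry over. Pictures are saved under pics/ and viewed, at most 10 in all, crops included, and the job is handed in when it is done.

Besides the shell and the picture viewer there is one more tool, called as name(argument=value, ...) on one line, values as JSON. drive_tool: Moves the arm, as the interface text tells. Its arguments: {"type":"object","properties":{"moves":{"type":"array"}},"required":["moves"]}

```bash
mkdir -p pics; cat > h.py <<'E'
import numpy as np, cv2
from plant import *
def par(n):
    p=camera_params(n); f=240/np.tan(np.radians(p["vertical_fov"])/2)
    K=np.array([[f,0,p["cx"]],[0,f,p["cy"]],[0,0,1]]); return K,np.array(p["dist"],float),np.array(p["view"])
def ray(n,uv,z,P=None):
    "pixels -> world points on plane z"
    K,d,V=P or par(n); uv=np.array(uv,float).reshape(-1,1,2)
    r=cv2.undistortPoints(uv,K,d).reshape(-1,2); r=np.c_[r,np.ones(len(r))]
    R=V[:3,:3];c=-R.T@V[:3,3]; w=r@R
    return c+w*((z-c[2])/w[:,2])[:,None]
def look(n,t,P=None):
    V=(P or par(n))[2]
    return [(round(o["p"],2),np.round(V[:3,:3].T@(np.array(o["position"])-V[:3,3]),4)) for o in look_for(n,t)[:2]]
E
python3 - <<'E'
from h import *
for n in("top","side"):
    P=par(n); im,d=get_image(n); cv2.imwrite(f"pics/{n}0.png",im); np.save(f"{n}d.npy",d)
    for t in ["cutting_board","board","pencil_line","push_end","cam_lever","cam_pivot","lever_end","saw_edge","tape_measure","sanding_block","drill_case","block_plane","screwdriver"]:
        print(n,t,look(n,t,P))
s=state();print(s["clock"],s["tool_pos"],s["eef_rot"],s["contact_force"])
E
```

```text
top cutting_board [(0.62, array([ 0.5337, -0.1813,  0.0048])), (0.21, array([ 0.427 , -0.2523,  0.0313]))]
top board [(0.92, array([ 0.5112, -0.0553,  0.0176]))]
top pencil_line [(0.78, array([ 0.5134, -0.0551,  0.0196]))]
top push_end [(0.81, array([ 0.5068, -0.0551,  0.0123])), (0.3, array([0.6438, 0.2427, 0.0347]))]
top cam_lever [(0.93, array([ 0.429 , -0.2542,  0.0306])), (0.56, array([0.397 , 0.0936, 0.0533]))]
top cam_pivot [(0.69, array([ 0.5318, -0.1819,  0.0074])), (0.46, array([0.4589, 0.2358, 0.0298]))]
top lever_end [(0.87, array([ 0.4237, -0.2501,  0.0359]))]
top saw_edge [(0.86, array([ 0.5338, -0.1813,  0.0046]))]
top tape_measure [(0.66, array([0.3946, 0.0919, 0.0548]))]
top sanding_block [(0.65, array([ 0.2597, -0.2625,  0.0297]))]
top drill_case [(0.66, array([0.6456, 0.2477, 0.0323]))]
top block_plane [(0.81, array([0.4587, 0.2359, 0.0321]))]
top screwdriver [(0.59, array([0.2906, 0.1856, 0.0229]))]
side cutting_board [(0.6, array([ 0.5661, -0.1375,  0.0081]))]
side board [(0.62, array([ 0.5074, -0.0309,  0.0155]))]
side pencil_line [(0.59, array([ 0.5045, -0.0309
[... 358 characters left out ...]
 array([ 0.5707, -0.1349,  0.0075]))]
side tape_measure [(0.69, array([0.4021, 0.1101, 0.04  ])), (0.55, array([ 0.5684, -0.1378,  0.0083]))]
side sanding_block [(0.65, array([ 0.258 , -0.2488,  0.0332])), (0.46, array([ 0.416 , -0.2468,  0.0319]))]
side drill_case [(0.56, array([0.6465, 0.2658, 0.0306]))]
side block_plane [(0.65, array([0.4589, 0.2616, 0.0234]))]
side screwdriver [(0.77, array([0.2987, 0.1916, 0.0204])), (0.58, array([ 0.5678, -0.1358,  0.0081]))]
1.4 [0.19947916 0.59232492 0.20951158] [[-9.47707824e-01  3.19139280e-01  3.05919203e-05]
 [ 3.19139282e-01  9.47707821e-01  7.25359663e-05]
 [-5.84312602e-06  7.85059863e-05 -9.99999997e-01]] [ 0.36243192 -0.15383862 -0.26790843]
```

View pics/top0.png

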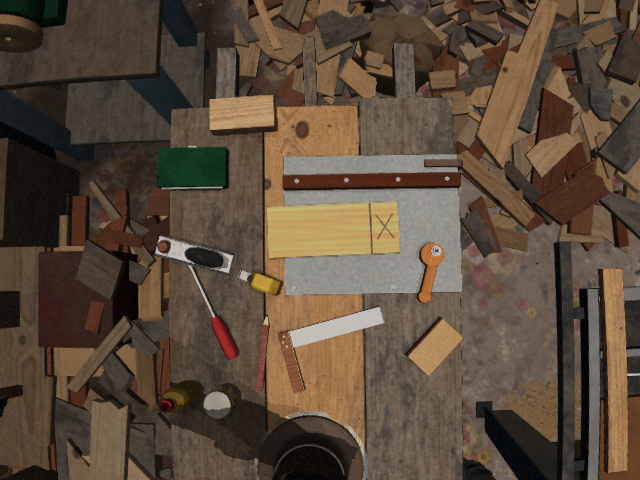

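View pics/side0.png

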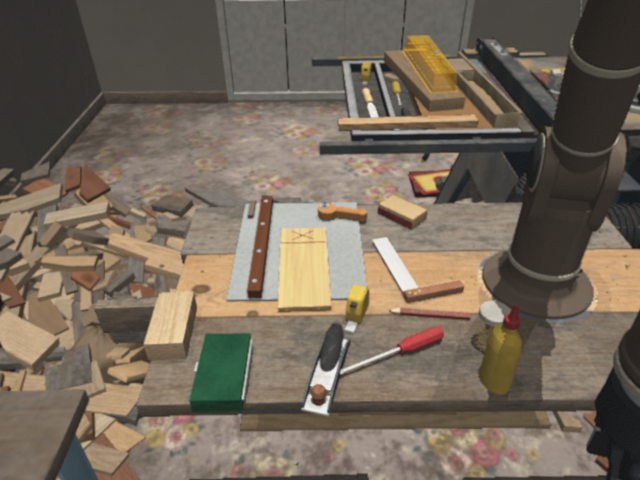

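Top view: the fence front edge is at row ~188 and the plate's right edge at u≈461. The board corners are (267,208), (398,202), (400,251) and (270,258), with the pencil line at u≈370. The lever bolt is at (434,251) and its end at (424,297). The tape is at (265,283), close to the board's push end. Next I'll make a metric orthophoto.

```bash
cat >> h.py <<'E'
def ortho(n,im,z,x0,x1,y0,y1,s,P=None):
    "image up=+x, right=-y; s px per m"
    K,d,V=P or par(n)
    W,H=int((y1-y0)*s),int((x1-x0)*s)
    u,v=np.meshgrid(np.arange(W),np.arange(H))
    w=np.stack([x1-v/s,y1-u/s,np.full(u.shape,z)],-1).reshape(-1,3).astype(float)
    p,_=cv2.projectPoints(w,cv2.Rodrigues(V[:3,:3])[0],V[:3,3],K,d)
    p=p.reshape(H,W,2).astype(np.float32)
    return cv2.remap(im,p[...,0],p[...,1],cv2.INTER_CUBIC)
E
python3 - <<'E'
from h import *
P=par("top");im=cv2.imread("pics/top0.png")
o=ortho("top",im,0.016,0.32,0.70,-0.28,0.14,1500,P)
o=ortho("top",im,0.016,0.33,0.69,-0.30,0.15,1750,P)
for k in range(-30,16,5): cv2.putText(o,str(k),(int((0.15-k/100)*1750),625),0,.4,(255,255,255),1); cv2.line(o,(int((0.15-k/100)*1750),0),(int((0.15-k/100)*1750),6),(255,255,255),1)
o=cv2.resize(o,None,fx=.93,fy=.93); print(o.shape)
cv2.imwrite("pics/o0.png",o)
# numeric estimates
g=lambda uv,z:np.round(ray("top",uv,z,P),4)
print("board",g([(267,208),(398,202),(400,251),(270,258)],.016))
print("pencil",g([(369.5,204),(371.5,253)],.016))
print("plate right edge",g([(461,200),(461.5,290)],.006),"corners L",g([(285,157),(286,294)],.006))
print("fence front top",g([(285,188.5),(460,187)],.031))
print("bolt",g([(434.5,251)],.042),"lever",g([(424,297)],.032))
d=np.load("topd.npy"); print("depthz")
E
```

```text
(585, 732, 3)
board [[ 0.5555  0.0837  0.016 ]
 [ 0.5636 -0.1965  0.016 ]
 [ 0.4587 -0.1978  0.016 ]
 [ 0.4484  0.078   0.016 ]]
pencil [[ 0.5602 -0.1354  0.016 ]
 [ 0.4555 -0.1372  0.016 ]]
plate right edge [[ 0.5676 -0.3354  0.006 ]
 [ 0.3733 -0.3295  0.006 ]] corners L [[0.6685 0.0451 0.006 ]
 [0.3717 0.0457 0.006 ]]
fence front top [[ 0.5943  0.0435  0.031 ]
 [ 0.5918 -0.3285  0.031 ]]
bolt [[ 0.4558 -0.2667  0.042 ]] lever [[ 0.3608 -0.2438  0.032 ]]
depthz
```

View pics/o0.png

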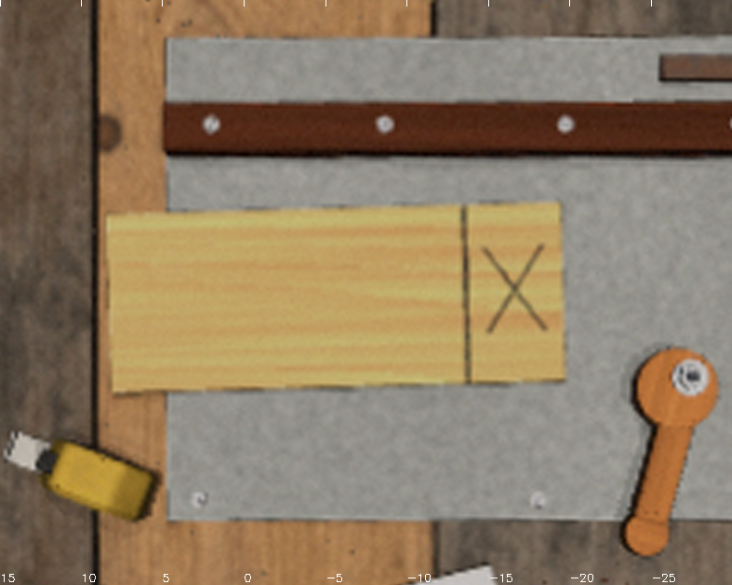

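The board needs about +35 mm in x (skew is about 1.7°), then about -0.195 m in y. I'll move with the gripper shut and square to the axes, above the robot-side long edge.

drive_tool(moves=[{"rz":-0.1083,"grip":1},{"rz":-0.1083,"grip":1},{"rz":-0.1083,"grip":1},{"x":-0.014,"y":-0.04,"grip":1},{"x":-0.014,"y":-0.04,"grip":1},{"x":-0.014,"y":-0.04,"grip":1},{"x":-0.014,"y":-0.04,"grip":1},{"x":-0.014,"y":-0.04,"grip":1},{"x":-0.014,"y":-0.04,"grip":1},{"x":-0.014,"y":-0.04,"grip":1},{"x":-0.014,"y":-0.04,"grip":1},{"x":-0.014,"y":-0.04,"grip":1}])

```text
schema error: expected keys x, y, z, rx, ry, rz, grip
```

drive_tool(moves=[{"x":-0.014,"y":-0.04,"grip":1},{"x":-0.014,"y":-0.04,"grip":1},{"x":-0.014,"y":-0.04,"grip":1},{"x":-0.014,"y":-0.04,"grip":1},{"x":-0.014,"y":-0.04,"grip":1},{"x":-0.014,"y":-0.04,"grip":1},{"x":-0.012,"y":-0.01,"grip":1},{"grip":1},{"grip":1}])

```text
schema error: expected keys x, y, z, rx, ry, rz, grip
```

All keys are required in every row.

drive_tool(moves=[{"x":0,"y":0,"z":0,"rx":0,"ry":0,"rz":-0.1083,"grip":1},{"x":0,"y":0,"z":0,"rx":0,"ry":0,"rz":-0.1083,"grip":1},{"x":0,"y":0,"z":0,"rx":0,"ry":0,"rz":-0.1083,"grip":1},{"x":-0.014,"y":-0.04,"z":0,"rx":0,"ry":0,"rz":0,"grip":1},{"x":-0.014,"y":-0.04,"z":0,"rx":0,"ry":0,"rz":0,"grip":1},{"x":-0.014,"y":-0.04,"z":0,"rx":0,"ry":0,"rz":0,"grip":1},{"x":-0.014,"y":-0.04,"z":0,"rx":0,"ry":0,"rz":0,"grip":1},{"x":-0.014,"y":-0.04,"z":0,"rx":0,"ry":0,"rz":0,"grip":1},{"x":-0.014,"y":-0.04,"z":0,"rx":0,"ry":0,"rz":0,"grip":1},{"x":-0.014,"y":-0.04,"z":0,"rx":0,"ry":0,"rz":0,"grip":1},{"x":-0.014,"y":-0.04,"z":0,"rx":0,"ry":0,"rz":0,"grip":1},{"x":-0.014,"y":-0.04,"z":0,"rx":0,"ry":0,"rz":0,"grip":1}])

```text
clock: 2.4
tool_pos: [0.3237, 0.2365, 0.2098]
eef_rot: [[-1.0, -0.0, 0.001], [-0.0, 1.0, 0.001], [-0.001, 0.001, -1.0]]
contact_force: [1.7, 0.4, -0.5]
opening: -0.0003
grip_force: 0.0
```

drive_tool(moves=[{"x":-0.014,"y":-0.04,"z":0,"rx":0,"ry":0,"rz":0,"grip":1},{"x":-0.014,"y":-0.04,"z":0,"rx":0,"ry":0,"rz":0,"grip":1},{"x":-0.014,"y":-0.04,"z":0,"rx":0,"ry":0,"rz":0,"grip":1},{"x":-0.014,"y":-0.04,"z":0,"rx":0,"ry":0,"rz":0,"grip":1},{"x":-0.014,"y":-0.04,"z":0,"rx":0,"ry":0,"rz":0,"grip":1},{"x":-0.014,"y":-0.04,"z":0,"rx":0,"ry":0,"rz":0,"grip":1},{"x":-0.014,"y":-0.01,"z":0,"rx":0,"ry":0,"rz":0,"grip":1},{"x":0,"y":0,"z":0,"rx":0,"ry":0,"rz":0,"grip":1},{"x":0,"y":0,"z":0,"rx":0,"ry":0,"rz":0,"grip":1}])

```text
clock: 3.15
tool_pos: [0.4203, -0.0083, 0.2095]
eef_rot: [[-1.0, 0.002, 0.0], [0.002, 1.0, -0.0], [-0.0, -0.0, -1.0]]
contact_force: [-0.0, 0.9, -0.1]
opening: 0.0
grip_force: 0.0
```

drive_tool(moves=[{"x":0,"y":-0.037,"z":0.03,"rx":0,"ry":0,"rz":0,"grip":1},{"x":0,"y":0,"z":0.04,"rx":0,"ry":0,"rz":0,"grip":1},{"x":0,"y":0,"z":0.04,"rx":0,"ry":0,"rz":0,"grip":1},{"x":0,"y":0,"z":0.04,"rx":0,"ry":0,"rz":0,"grip":1},{"x":0,"y":0,"z":0.03,"rx":0,"ry":0,"rz":0,"grip":1},{"x":0,"y":0,"z":0.014,"rx":0,"ry":0,"rz":0,"grip":1},{"x":0,"y":0,"z":0.005,"rx":0,"ry":0,"rz":0,"grip":1},{"x":0,"y":0,"z":0,"rx":0,"ry":0,"rz":0,"grip":1},{"x":0,"y":0,"z":0,"rx":0,"ry":0,"rz":0,"grip":1}])

```text
clock: 3.9
tool_pos: [0.4203, -0.0394, 0.0149]
eef_rot: [[-1.0, -0.001, 0.0], [-0.001, 1.0, 0.0], [-0.0, 0.0, -1.0]]
contact_force: [-0.1, 0.2, 0.3]
opening: -0.0002
grip_force: 0.0
```

drive_tool(moves=[{"x":-0.008,"y":0,"z":0,"rx":0,"ry":0,"rz":0,"grip":1},{"x":-0.006,"y":0,"z":0,"rx":0,"ry":0,"rz":0,"grip":1},{"x":-0.006,"y":0,"z":0,"rx":0,"ry":0,"rz":0,"grip":1},{"x":-0.006,"y":0,"z":0,"rx":0,"ry":0,"rz":0,"grip":1},{"x":-0.006,"y":0,"z":0,"rx":0,"ry":0,"rz":0,"grip":1},{"x":-0.006,"y":0,"z":0,"rx":0,"ry":0,"rz":0,"grip":1},{"x":-0.005,"y":0,"z":0,"rx":0,"ry":0,"rz":0,"grip":1},{"x":-0.004,"y":0,"z":0,"rx":0,"ry":0,"rz":0,"grip":1},{"x":0,"y":0,"z":0,"rx":0,"ry":0,"rz":0,"grip":1}])

```text
clock: 4.65
tool_pos: [0.468, -0.04, 0.0142]
eef_rot: [[-1.0, -0.0, 0.001], [-0.0, 1.0, -0.0], [-0.001, -0.0, -1.0]]
contact_force: [-0.1, 0.1, -0.0]
opening: 0.0002
grip_force: 0.0
```

```bash
python3 - <<'E'
from h import *
P=par("top");im,d=get_image("top")
cv2.imwrite("pics/o1.png",cv2.resize(ortho("top",im,0.016,0.33,0.69,-0.36,0.12,1600,P),None,fx=1,fy=1))
E
```

```text
(no output)
```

View pics/o1.png

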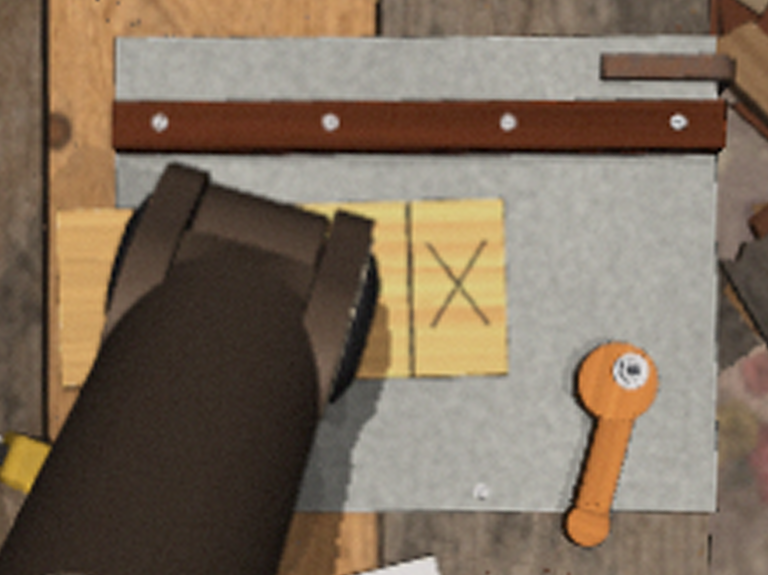

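The picture shows the board unmoved (pencil line still at y≈-0.135). The tip was at z 14 mm and passed over it, because the descent row was clipped. I'll back off and go lower.

drive_tool(moves=[{"x":0.025,"y":0,"z":0,"rx":0,"ry":0,"rz":0,"grip":1},{"x":0.025,"y":0,"z":0,"rx":0,"ry":0,"rz":0,"grip":1},{"x":0,"y":0,"z":0.003,"rx":0,"ry":0,"rz":0,"grip":1},{"x":0,"y":0,"z":0.003,"rx":0,"ry":0,"rz":0,"grip":1},{"x":0,"y":0,"z":0,"rx":0,"ry":0,"rz":0,"grip":1},{"x":0,"y":0,"z":0,"rx":0,"ry":0,"rz":0,"grip":1}])

```text
clock: 5.2
tool_pos: [0.4179, -0.04, 0.0082]
eef_rot: [[-1.0, -0.0, 0.001], [-0.0, 1.0, -0.0], [-0.001, -0.0, -1.0]]
contact_force: [0.3, -0.2, -0.7]
opening: 0.0001
grip_force: 0.0
```

drive_tool(moves=[{"x":-0.009,"y":0,"z":0,"rx":0,"ry":0,"rz":0,"grip":1},{"x":-0.009,"y":0,"z":0,"rx":0,"ry":0,"rz":0,"grip":1},{"x":-0.006,"y":0,"z":0,"rx":0,"ry":0,"rz":0,"grip":1},{"x":-0.006,"y":0,"z":0,"rx":0,"ry":0,"rz":0,"grip":1},{"x":-0.004,"y":0,"z":0,"rx":0,"ry":0,"rz":0,"grip":1},{"x":-0.004,"y":0,"z":0,"rx":0,"ry":0,"rz":0,"grip":1}])

```text
clock: 5.7
tool_pos: [0.4556, -0.04, 0.0082]
eef_rot: [[-1.0, -0.0, -0.0], [-0.0, 1.0, -0.0], [0.0, -0.0, -1.0]]
contact_force: [-0.5, 0.6, 0.4]
opening: -0.0
grip_force: 0.0
```

```bash
cat >> h.py <<'E'
def edges(tag=None):
    "board front/back x along y, and pencil/saw-end y, from top camera"
    P=par("top");im,d=get_image("top"); 
    o=ortho("top",im,0.016,0.42,0.62,-0.44,0.12,2000,P)
    if tag: cv2.imwrite(f"pics/{tag}.png",o)
    hsv=cv2.cvtColor(o,cv2.COLOR_BGR2HSV); m=((hsv[...,0]>15)&(hsv[...,0]<32)&(hsv[...,1]>70)&(hsv[...,2]>110)).astype(np.uint8)
    m=cv2.morphologyEx(m,cv2.MORPH_OPEN,np.ones((9,9)))
    n,l,s,c=cv2.connectedComponentsWithStats(cv2.morphologyEx(m,cv2.MORPH_CLOSE,np.ones((25,25))))
    k=1+np.argmax(s[1:,4]); mm=l==k
    r=[]
    for y in np.arange(0.07,-0.43,-0.02):
        col=np.where(mm[:,int((0.12-y)*2000)])[0]
        if len(col)>60: r.append((round(y,2),round(0.62-col[0]/2000,4),round(0.62-col[-1]/2000,4)))
    sc=np.where(mm.sum(0)>60)[0]; print("y range",0.12-sc[0]/2000,0.12-sc[-1]/2000); print(r)
    return im,o,P
E
python3 -c "
from h import *
edges('e1')"
```

```text
y range -0.11150000000000002 -0.1965
[(np.float64(-0.13), np.float64(0.564), np.float64(0.4545)), (np.float64(-0.15), np.float64(0.5645), np.float64(0.4545)), (np.float64(-0.17), np.float64(0.5655), np.float64(0.4555)), (np.float64(-0.19), np.float64(0.5655), np.float64(0.456))]
```

View pics/e1.png

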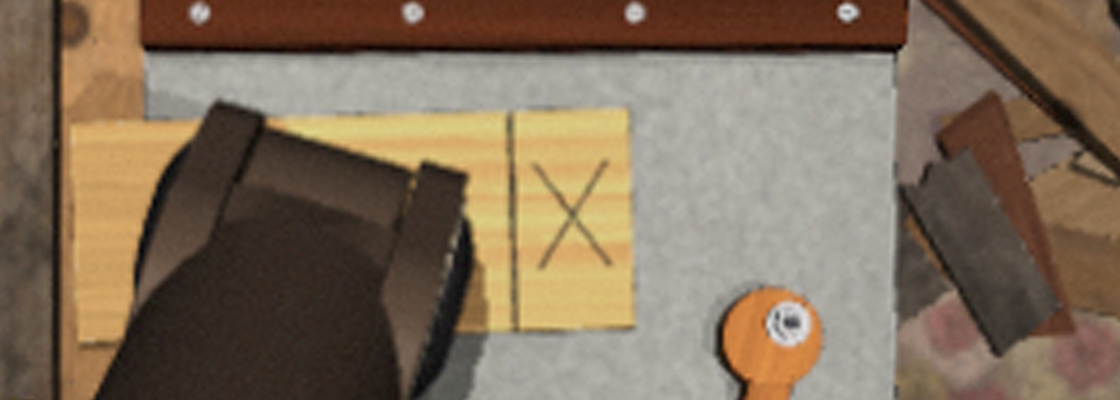

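```bash
python3 - <<'E'
from h import *
P=par("side");im,d=get_image("side"); s=state(); t=np.array(s["tool_pos"])
pts,_=cv2.projectPoints(t.reshape(1,3),cv2.Rodrigues(P[2][:3,:3])[0],P[2][:3,3],P[0],P[1]); u,v=pts[0,0]; print(t,u,v)
c=im[int(v)-75:int(v)+75,int(u)-100:int(u)+100].copy(); c=cv2.resize(c,None,fx=4,fy=4,interpolation=cv2.INTER_CUBIC)
cv2.circle(c,(400+2,300+2),3,(0,0,255),-1)
a=get_image("wrist")[0]
cv2.imwrite("pics/s1.png",c); cv2.imwrite("pics/w1.png",a)
K,dd,V=par("wrist"); print("wristcam",-V[:3,:3].T@V[:3,3], V[2,:3])
E
```

```text
[ 0.45568583 -0.03995215  0.00818907] 326.49958851974986 270.2169526272259
wristcam [ 0.37607891 -0.04032152  0.17256505] [ 0.31006727  0.00149844 -0.95071344]
```

View pics/s1.png

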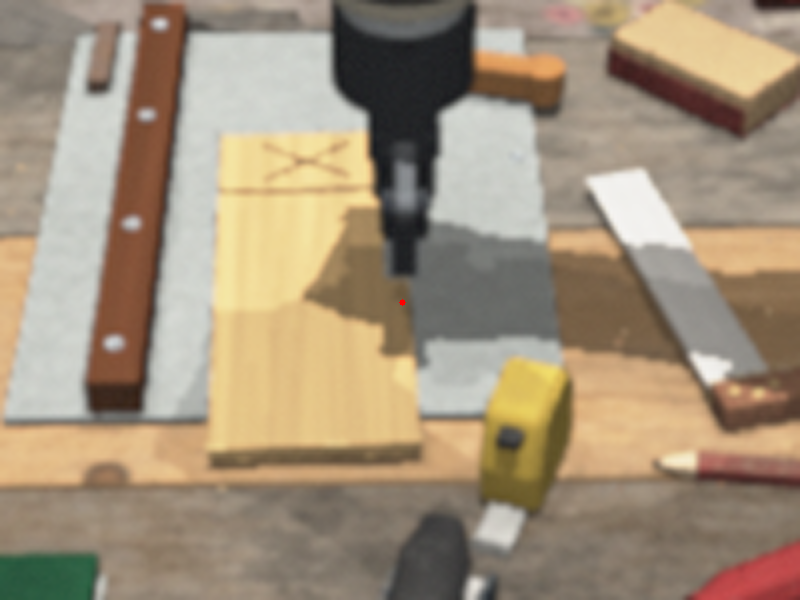

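The side view shows the fingertips at (400,275), but the projected TCP is at (402,302). The real tips are roughly 15 mm higher than reported, so I'll check the wrist view.

View pics/w1.png

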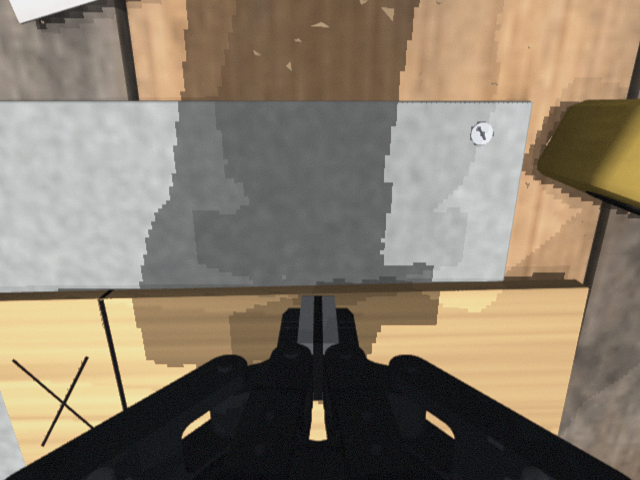

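```bash
python3 - <<'E'
from h import *
s=state();t=np.array(s["tool_pos"]);print(t,s["opening"])
K,dd,V=par("wrist");cp=-V[:3,:3].T@V[:3,3]
for z in (0,.005,.01,.015,.02,.03):
    p=t+[0,0,z]; q,_=cv2.projectPoints(p.reshape(1,3),cv2.Rodrigues(V[:3,:3])[0],V[:3,3],K,dd); print(z,q[0,0])
im,d=get_image("wrist"); np.save("wd.npy",d); cv2.imwrite("pics/w1b.png",im)
E
```

```text
[ 0.45504921 -0.0399324   0.00814039] 6.550613820162815e-05
0 [317.84493449 290.98925319]
0.005 [317.86832313 295.74489629]
0.01 [317.89300982 300.76447207]
0.015 [317.91910569 306.07057912]
0.02 [317.94673494 311.68847169]
0.03 [318.00716796 323.97639539]
```

```bash
python3 - <<'E'
from h import *
K,dd,V=par("wrist"); d=np.load("wd.npy"); R=V[:3,:3];c=-R.T@V[:3,3]
for (u,v) in [(308,297),(308,300),(308,310),(308,320),(308,340),(328,300),(328,310),(290,312),(345,312),(290,330),(200,285),(500,270),(200,320),(308,285),(318,284)]:
    r=cv2.undistortPoints(np.array([[[u,v]]],float),K,dd)[0,0]; p=R.T@(np.array([r[0],r[1],1])*d[v,u])+c; print(u,v,np.round(p,4))
E
```

```text
308 297 [ 0.4443 -0.0439  0.0353]
308 300 [ 0.4442 -0.0438  0.038 ]
308 310 [ 0.4441 -0.0436  0.0462]
308 320 [ 0.4446 -0.0435  0.0526]
308 340 [ 0.4452 -0.0433  0.0644]
328 300 [ 0.4445 -0.036   0.0375]
328 310 [ 0.4436 -0.0363  0.0472]
290 312 [ 0.4485 -0.0508  0.0397]
345 312 [ 0.4481 -0.0295  0.0405]
290 330 [ 0.4482 -0.0499  0.0534]
200 285 [ 0.4525 -0.0958  0.0061]
500 270 [0.4446 0.0451 0.0069]
200 320 [ 0.4661 -0.0945  0.0151]
308 285 [ 0.4528 -0.0446  0.0055]
318 284 [ 0.4523 -0.0398  0.0056]
```

The wrist depth puts the fingertips at z≈0.034 while the reported TCP z is 0.008, and x and y agree. So the real tips stand about 26 mm behind the reported TCP. I'll back off, lower by that much, and check again.

drive_tool(moves=[{"x":0.02,"y":0,"z":0,"rx":0,"ry":0,"rz":0,"grip":1},{"x":0.02,"y":0,"z":0,"rx":0,"ry":0,"rz":0,"grip":1},{"x":0,"y":0,"z":0.008,"rx":0,"ry":0,"rz":0,"grip":1},{"x":0,"y":0,"z":0.006,"rx":0,"ry":0,"rz":0,"grip":1},{"x":0,"y":0,"z":0.004,"rx":0,"ry":0,"rz":0,"grip":1},{"x":0,"y":0,"z":0,"rx":0,"ry":0,"rz":0,"grip":1},{"x":0,"y":0,"z":0,"rx":0,"ry":0,"rz":0,"grip":1}])

```text
clock: 6.48
tool_pos: [0.4154, -0.0401, -0.01]
eef_rot: [[-1.0, 0.0, -0.0], [0.0, 1.0, -0.0], [0.0, -0.0, -1.0]]
contact_force: [-0.0, 0.4, 0.8]
opening: -0.0
grip_force: 0.0
```

```bash
cat >> h.py <<'E'
def tip():
    "lowest z of the shut finger face from the wrist depth"
    P=K,dd,V=par("wrist"); im,d=get_image("wrist"); R=V[:3,:3];c=-R.T@V[:3,3]; t=np.array(state()["tool_pos"])
    v,u=np.mgrid[200:400,295:342]; r=cv2.undistortPoints(np.stack([u,v],-1).reshape(-1,1,2).astype(float),K,dd).reshape(-1,2)
    p=(np.c_[r,np.ones(len(r))]*d[200:400,295:342].reshape(-1,1))@R+c
    g=im[200:400,295:342].reshape(-1,3).max(1)<140
    q=p[(abs(p[:,0]-t[0]+.011)<.0025)&(abs(p[:,1]-t[1])<.008)]
    print("tcp",np.round(t,4),"tip z quantiles",np.round(np.quantile(q[:,2],[0,.02,.1,.5]),4),len(q),"F",np.round(state()["contact_force"],1))
E
python3 -c "
from h import *
tip()"
```

```text
tcp [ 0.4155 -0.04   -0.0099] tip z quantiles [0.0045 0.0054 0.0069 0.0447] 3718 F [-0.3 -1.3 -0.3]
```

drive_tool(moves=[{"x":0,"y":0,"z":0.003,"rx":0,"ry":0,"rz":0,"grip":1},{"x":0,"y":0,"z":0.002,"rx":0,"ry":0,"rz":0,"grip":1},{"x":0,"y":0,"z":0,"rx":0,"ry":0,"rz":0,"grip":1},{"x":-0.008,"y":0,"z":0,"rx":0,"ry":0,"rz":0,"grip":1},{"x":-0.008,"y":0,"z":0,"rx":0,"ry":0,"rz":0,"grip":1},{"x":-0.006,"y":0,"z":0,"rx":0,"ry":0,"rz":0,"grip":1},{"x":-0.006,"y":0,"z":0,"rx":0,"ry":0,"rz":0,"grip":1},{"x":-0.004,"y":0,"z":0,"rx":0,"ry":0,"rz":0,"grip":1}])

```text
clock: 7.2
tool_pos: [0.4474, -0.0398, -0.0148]
eef_rot: [[-1.0, -0.0, -0.001], [-0.0, 1.0, 0.0], [0.001, 0.0, -1.0]]
contact_force: [-3.1, 0.3, 2.8]
opening: -0.0003
grip_force: 1.4
```

```bash
python3 -c "
from h import *
edges()
K,dd,V=par('wrist'); im,d=get_image('wrist'); R=V[:3,:3];c=-R.T@V[:3,3]
for v in range(270,302,3):
    r=cv2.undistortPoints(np.array([[[308,v]]],float),K,dd)[0,0]; print(v,np.round(R.T@(np.array([r[0],r[1],1])*d[v,308])+c,4))
"
```

```text
y range 0.08399999999999999 -0.197
[(np.float64(0.07), np.float64(0.567), np.float64(0.457)), (np.float64(0.05), np.float64(0.567), np.float64(0.472)), (np.float64(0.03), np.float64(0.5665), np.float64(0.5275)), (np.float64(-0.03), np.float64(0.5675), np.float64(0.537)), (np.float64(-0.05), np.float64(0.5675), np.float64(0.531)), (np.float64(-0.07), np.float64(0.5675), np.float64(0.524)), (np.float64(-0.09), np.float64(0.568), np.float64(0.5195)), (np.float64(-0.11), np.float64(0.568), np.float64(0.5165)), (np.float64(-0.13), np.float64(0.568), np.float64(0.4585)), (np.float64(-0.15), np.float64(0.569), np.float64(0.4585)), (np.float64(-0.17), np.float64(0.569), np.float64(0.4595)), (np.float64(-0.19), np.float64(0.569), np.float64(0.4595))]
270 [ 0.4285 -0.0438  0.0066]
273 [ 0.4303 -0.0438  0.0056]
276 [ 0.4319 -0.0439  0.0048]
279 [ 0.4327 -0.0439  0.006 ]
282 [ 0.4346 -0.0439  0.0048]
285 [ 0.4358 -0.0439  0.0052]
288 [ 0.437  -0.0439  0.0055]
291 [ 0.4382 -0.0439  0.0057]
294 [ 0.439  -0.0439  0.007 ]
297 [ 0.4379 -0.0438  0.0119]
300 [ 0.4368 -0.0437  0.0165]
```

Now the board moves. I'll push on to the fence.

drive_tool(moves=[{"x":-0.005,"y":0,"z":0,"rx":0,"ry":0,"rz":0,"grip":1},{"x":-0.005,"y":0,"z":0,"rx":0,"ry":0,"rz":0,"grip":1},{"x":-0.005,"y":0,"z":0,"rx":0,"ry":0,"rz":0,"grip":1},{"x":-0.004,"y":0,"z":0,"rx":0,"ry":0,"rz":0,"grip":1},{"x":-0.003,"y":0,"z":0,"rx":0,"ry":0,"rz":0,"grip":1}])

```text
clock: 7.72
tool_pos: [0.4698, -0.0399, -0.0147]
eef_rot: [[-1.0, -0.0, 0.001], [-0.0, 1.0, -0.0], [-0.001, -0.0, -1.0]]
contact_force: [0.1, 0.2, -0.3]
opening: -0.0
grip_force: 0.6
```

drive_tool(moves=[{"x":-0.002,"y":0,"z":0,"rx":0,"ry":0,"rz":0,"grip":1},{"x":-0.002,"y":0,"z":0,"rx":0,"ry":0,"rz":0,"grip":1},{"x":0,"y":0,"z":0,"rx":0,"ry":0,"rz":0,"grip":1}])

```text
clock: 7.97
tool_pos: [0.4714, -0.04, -0.015]
eef_rot: [[-1.0, 0.0, -0.003], [0.0, 1.0, 0.0], [0.003, 0.0, -1.0]]
contact_force: [-4.1, -0.8, 3.5]
opening: -0.0
grip_force: 2.5
```

```bash
python3 -c "
from h import *
edges()"
```

```text
y range 0.08149999999999999 -0.1995
[(np.float64(0.07), np.float64(0.5965), np.float64(0.4845)), (np.float64(0.05), np.float64(0.5945), np.float64(0.5045)), (np.float64(0.03), np.float64(0.5935), np.float64(0.5625)), (np.float64(-0.07), np.float64(0.591), np.float64(0.559)), (np.float64(-0.09), np.float64(0.59), np.float64(0.5555)), (np.float64(-0.11), np.float64(0.589), np.float64(0.4795)), (np.float64(-0.13), np.float64(0.588), np.float64(0.478)), (np.float64(-0.15), np.float64(0.5875), np.float64(0.4775)), (np.float64(-0.17), np.float64(0.587), np.float64(0.477)), (np.float64(-0.19), np.float64(0.5865), np.float64(0.476))]
```

Pushing off-centre swung the push end onto the fence, leaving the saw end ~8 mm off. I'll push near the saw end.

drive_tool(moves=[{"x":0.02,"y":0,"z":0,"rx":0,"ry":0,"rz":0,"grip":1},{"x":0,"y":-0.04,"z":0,"rx":0,"ry":0,"rz":0,"grip":1},{"x":0,"y":-0.04,"z":0,"rx":0,"ry":0,"rz":0,"grip":1},{"x":0,"y":-0.02,"z":0,"rx":0,"ry":0,"rz":0,"grip":1},{"x":-0.01,"y":0,"z":0,"rx":0,"ry":0,"rz":0,"grip":1},{"x":-0.004,"y":0,"z":0,"rx":0,"ry":0,"rz":0,"grip":1},{"x":-0.004,"y":0,"z":0,"rx":0,"ry":0,"rz":0,"grip":1},{"x":-0.003,"y":0,"z":0,"rx":0,"ry":0,"rz":0,"grip":1},{"x":0,"y":0,"z":0,"rx":0,"ry":0,"rz":0,"grip":1}])

```text
clock: 8.77
tool_pos: [0.4744, -0.1387, -0.015]
eef_rot: [[-1.0, -0.002, -0.0], [-0.002, 1.0, 0.0], [0.0, 0.0, -1.0]]
contact_force: [-0.7, 0.9, 0.9]
opening: -0.0001
grip_force: 0.0
```

```bash
python3 -c "
from h import *
edges()"
```

```text
y range 0.08449999999999999 -0.11300000000000002
[(np.float64(0.07), np.float64(0.596), np.float64(0.4835)), (np.float64(0.05), np.float64(0.595), np.float64(0.484)), (np.float64(0.03), np.float64(0.594), np.float64(0.4845)), (np.float64(0.01), np.float64(0.5945), np.float64(0.4845)), (np.float64(-0.01), np.float64(0.595), np.float64(0.4845)), (np.float64(-0.03), np.float64(0.595), np.float64(0.4845)), (np.float64(-0.05), np.float64(0.5945), np.float64(0.4845)), (np.float64(-0.07), np.float64(0.5945), np.float64(0.4845)), (np.float64(-0.09), np.float64(0.595), np.float64(0.4965)), (np.float64(-0.11), np.float64(0.595), np.float64(0.56))]
```

The board is now flat on the fence (front x≈0.595 all along, push end y≈0.0845). I'll hop over behind the push end.

drive_tool(moves=[{"x":0.01,"y":0,"z":0,"rx":0,"ry":0,"rz":0,"grip":1},{"x":0,"y":0,"z":-0.035,"rx":0,"ry":0,"rz":0,"grip":1},{"x":0,"y":0,"z":-0.035,"rx":0,"ry":0,"rz":0,"grip":1},{"x":-0.01,"y":0.037,"z":0,"rx":0,"ry":0,"rz":0,"grip":1},{"x":-0.01,"y":0.037,"z":0,"rx":0,"ry":0,"rz":0,"grip":1},{"x":-0.01,"y":0.037,"z":0,"rx":0,"ry":0,"rz":0,"grip":1},{"x":-0.01,"y":0.037,"z":0,"rx":0,"ry":0,"rz":0,"grip":1},{"x":-0.01,"y":0.037,"z":0,"rx":0,"ry":0,"rz":0,"grip":1},{"x":-0.01,"y":0.037,"z":0,"rx":0,"ry":0,"rz":0,"grip":1},{"x":-0.01,"y":0.037,"z":0,"rx":0,"ry":0,"rz":0,"grip":1},{"x":0,"y":0,"z":0,"rx":0,"ry":0,"rz":0,"grip":1},{"x":0,"y":0,"z":0,"rx":0,"ry":0,"rz":0,"grip":1}])

```text
clock: 9.82
tool_pos: [0.5331, 0.1221, 0.0548]
eef_rot: [[-1.0, -0.006, -0.001], [-0.006, 1.0, 0.001], [0.001, 0.001, -1.0]]
contact_force: [1.0, -0.4, -0.7]
opening: 0.0001
grip_force: 0.0
```

drive_tool(moves=[{"x":0,"y":0,"z":0.035,"rx":0,"ry":0,"rz":0,"grip":1},{"x":0,"y":0,"z":0.025,"rx":0,"ry":0,"rz":0,"grip":1},{"x":0,"y":0,"z":0.01,"rx":0,"ry":0,"rz":0,"grip":1},{"x":0,"y":0,"z":0,"rx":0,"ry":0,"rz":0,"grip":1},{"x":0,"y":-0.008,"z":0,"rx":0,"ry":0,"rz":0,"grip":1},{"x":0,"y":-0.008,"z":0,"rx":0,"ry":0,"rz":0,"grip":1}])

```text
clock: 10.32
tool_pos: [0.5347, 0.1022, -0.0136]
eef_rot: [[-1.0, -0.0, 0.001], [-0.0, 1.0, 0.0], [-0.001, 0.0, -1.0]]
contact_force: [0.9, 0.7, 0.1]
opening: 0.0003
grip_force: 0.0
```

drive_tool(moves=[{"x":0,"y":-0.008,"z":0,"rx":0,"ry":0,"rz":0,"grip":1},{"x":-0.0005,"y":-0.008,"z":0,"rx":0,"ry":0,"rz":0,"grip":1},{"x":-0.0005,"y":-0.01,"z":0,"rx":0,"ry":0,"rz":0,"grip":1},{"x":-0.0005,"y":-0.01,"z":0,"rx":0,"ry":0,"rz":0,"grip":1},{"x":-0.0005,"y":-0.01,"z":0,"rx":0,"ry":0,"rz":0,"grip":1},{"x":-0.0005,"y":-0.01,"z":0,"rx":0,"ry":0,"rz":0,"grip":1},{"x":-0.0005,"y":-0.01,"z":0,"rx":0,"ry":0,"rz":0,"grip":1},{"x":0,"y":0,"z":0,"rx":0,"ry":0,"rz":0,"grip":1}])

```text
clock: 10.98
tool_pos: [0.5351, 0.0388, -0.0137]
eef_rot: [[-1.0, -0.001, -0.003], [-0.001, 1.0, 0.004], [0.003, 0.004, -1.0]]
contact_force: [-7.2, 9.0, 10.5]
opening: -0.0002
grip_force: 5.9
```

```bash
python3 -c "
from h import *
edges()"
```

```text
y range 0.017 -0.2515
[(np.float64(0.01), np.float64(0.522), np.float64(0.488)), (np.float64(-0.01), np.float64(0.5945), np.float64(0.4865)), (np.float64(-0.03), np.float64(0.5945), np.float64(0.4855)), (np.float64(-0.05), np.float64(0.5945), np.float64(0.4845)), (np.float64(-0.07), np.float64(0.5945), np.float64(0.4845)), (np.float64(-0.09), np.float64(0.595), np.float64(0.4845)), (np.float64(-0.11), np.float64(0.595), np.float64(0.4845)), (np.float64(-0.13), np.float64(0.5955), np.float64(0.4845)), (np.float64(-0.15), np.float64(0.595), np.float64(0.4845)), (np.float64(-0.17), np.float64(0.5945), np.float64(0.485)), (np.float64(-0.19), np.float64(0.594), np.float64(0.485)), (np.float64(-0.21), np.float64(0.5945), np.float64(0.485)), (np.float64(-0.23), np.float64(0.595), np.float64(0.485)), (np.float64(-0.25), np.float64(0.5955), np.float64(0.485))]
```

drive_tool(moves=[{"x":0,"y":-0.01,"z":-0.001,"rx":0,"ry":0,"rz":0,"grip":1},{"x":0,"y":-0.01,"z":0,"rx":0,"ry":0,"rz":0,"grip":1},{"x":0,"y":-0.01,"z":0,"rx":0,"ry":0,"rz":0,"grip":1},{"x":0,"y":-0.01,"z":0,"rx":0,"ry":0,"rz":0,"grip":1},{"x":0,"y":-0.01,"z":0,"rx":0,"ry":0,"rz":0,"grip":1},{"x":0,"y":-0.01,"z":0,"rx":0,"ry":0,"rz":0,"grip":1},{"x":0,"y":0,"z":0,"rx":0,"ry":0,"rz":0,"grip":1}])

```text
clock: 11.62
tool_pos: [0.5366, -0.0254, -0.0132]
eef_rot: [[-1.0, 0.003, -0.0], [0.003, 1.0, -0.0], [0.0, -0.0, -1.0]]
contact_force: [-1.7, 1.5, 1.5]
opening: 0.0001
grip_force: 0.8
```

```bash
python3 -c "
from h import *
edges()"
```

```text
y range -0.0605 -0.316
[(np.float64(-0.07), np.float64(0.526), np.float64(0.486)), (np.float64(-0.09), np.float64(0.589), np.float64(0.4845)), (np.float64(-0.11), np.float64(0.595), np.float64(0.4845)), (np.float64(-0.13), np.float64(0.595), np.float64(0.4845)), (np.float64(-0.15), np.float64(0.595), np.float64(0.4845)), (np.float64(-0.17), np.float64(0.5945), np.float64(0.485)), (np.float64(-0.19), np.float64(0.5945), np.float64(0.4845)), (np.float64(-0.21), np.float64(0.5945), np.float64(0.485)), (np.float64(-0.23), np.float64(0.5955), np.float64(0.485)), (np.float64(-0.25), np.float64(0.5955), np.float64(0.485)), (np.float64(-0.27), np.float64(0.5945), np.float64(0.485)), (np.float64(-0.29), np.float64(0.5945), np.float64(0.485)), (np.float64(-0.31), np.float64(0.5945), np.float64(0.485))]
```

drive_tool(moves=[{"x":0,"y":-0.01,"z":0,"rx":0,"ry":0,"rz":0,"grip":1},{"x":0,"y":-0.01,"z":0,"rx":0,"ry":0,"rz":0,"grip":1},{"x":0,"y":-0.01,"z":0,"rx":0,"ry":0,"rz":0,"grip":1},{"x":0,"y":-0.01,"z":0,"rx":0,"ry":0,"rz":0,"grip":1},{"x":0,"y":-0.01,"z":0,"rx":0,"ry":0,"rz":0,"grip":1},{"x":0,"y":-0.008,"z":0,"rx":0,"ry":0,"rz":0,"grip":1},{"x":0,"y":0,"z":0,"rx":0,"ry":0,"rz":0,"grip":1}])

```text
clock: 12.25
tool_pos: [0.5371, -0.0841, -0.0136]
eef_rot: [[-1.0, 0.003, 0.001], [0.003, 1.0, -0.002], [-0.001, -0.002, -1.0]]
contact_force: [0.1, -0.4, -0.7]
opening: -0.0
grip_force: 0.0
```

```bash
python3 -c "
from h import *
edges()
P=par('top');im,d=get_image('top')
a=ortho('top',im,.016,.36,.62,-.42,-.22,3000,P);b=ortho('top',im,.006,.36,.62,-.42,-.22,3000,P)
cv2.imwrite('pics/a2.png',a[:600]); 
ga=cv2.cvtColor(a,6);gb=cv2.cvtColor(b,6)
# pencil: dark line across board rows x .50-.58 ; plate edge: rows x .38-.47 & at z=.006
X=lambda x:int((.62-x)*3000)
for x0 in (.49,.515,.54,.565):
    p=ga[X(x0+.02):X(x0)].mean(0); i=p[100:500].argmin()+100; print('pencil',x0,round(-.22-i/3000,4))
for x0 in (.375,.395,.435,.455):
    p=cv2.GaussianBlur(gb[X(x0+.018):X(x0)].astype(float).mean(0)[None],(1,1),0)[0]; g=np.abs(p[8:]-p[:-8]); i=g[200:500].argmax()+204; print('edge',x0,round(-.22-i/3000,4))
cv2.imwrite('pics/b2.png',cv2.resize(b,None,fx=.77,fy=.77))
"
```

```text
y range -0.1395 -0.376
[(np.float64(-0.15), np.float64(0.533), np.float64(0.4845)), (np.float64(-0.17), np.float64(0.576), np.float64(0.4845)), (np.float64(-0.19), np.float64(0.5945), np.float64(0.4845)), (np.float64(-0.21), np.float64(0.5945), np.float64(0.485)), (np.float64(-0.23), np.float64(0.595), np.float64(0.485)), (np.float64(-0.25), np.float64(0.5955), np.float64(0.485)), (np.float64(-0.27), np.float64(0.595), np.float64(0.485)), (np.float64(-0.29), np.float64(0.5945), np.float64(0.485)), (np.float64(-0.31), np.float64(0.594), np.float64(0.485)), (np.float64(-0.33), np.float64(0.595), np.float64(0.4845)), (np.float64(-0.35), np.float64(0.5955), np.float64(0.4855)), (np.float64(-0.37), np.float64(0.595), np.float64(0.485))]
pencil 0.49 -0.379
pencil 0.515 -0.3783
pencil 0.54 -0.379
pencil 0.565 -0.378
edge 0.375 -0.33
edge 0.395 -0.3303
edge 0.435 -0.3297
edge 0.455 -0.3303
```

View pics/b2.png

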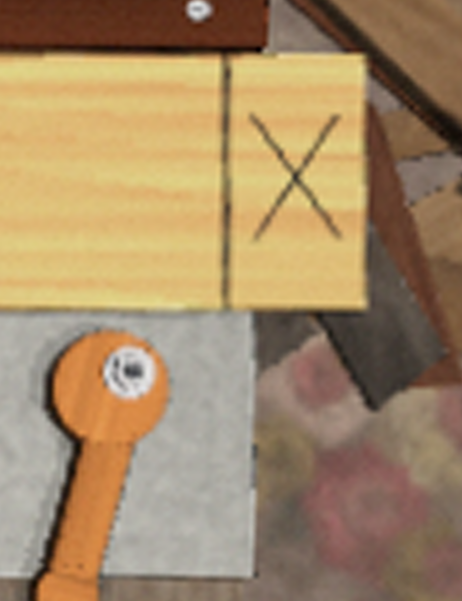

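The plate edge is at y≈-0.330 and the pencil line at ≈-0.3165 (saw end -0.3765), with the board flat on the fence. Another ~13 mm, done slowly.

drive_tool(moves=[{"x":0,"y":-0.003,"z":0,"rx":0,"ry":0,"rz":0,"grip":1},{"x":0,"y":-0.003,"z":0,"rx":0,"ry":0,"rz":0,"grip":1},{"x":0,"y":-0.003,"z":0,"rx":0,"ry":0,"rz":0,"grip":1},{"x":0,"y":-0.002,"z":0,"rx":0,"ry":0,"rz":0,"grip":1},{"x":0,"y":-0.002,"z":0,"rx":0,"ry":0,"rz":0,"grip":1},{"x":0,"y":-0.001,"z":0,"rx":0,"ry":0,"rz":0,"grip":1},{"x":0,"y":0,"z":0,"rx":0,"ry":0,"rz":0,"grip":1},{"x":0,"y":0,"z":0,"rx":0,"ry":0,"rz":0,"grip":1}])

```text
clock: 13.02
tool_pos: [0.5371, -0.0952, -0.0137]
eef_rot: [[-1.0, 0.0, 0.0], [0.0, 1.0, -0.0], [-0.0, -0.0, -1.0]]
contact_force: [-0.2, -0.4, -0.6]
opening: -0.0004
grip_force: 0.0
```

```bash
cat >> h.py <<'E'
def pencil():
    P=par('top');im,d=get_image('top')
    a=ortho('top',im,.016,.36,.62,-.42,-.22,3000,P);b=ortho('top',im,.006,.36,.62,-.42,-.22,3000,P)
    ga=cv2.cvtColor(a,6).astype(float);gb=cv2.cvtColor(b,6).astype(float); X=lambda x:int((.62-x)*3000)
    r=[]
    for x0 in (.49,.515,.54,.565):
        p=ga[X(x0+.02):X(x0)].mean(0); k=slice(270,360); q=p-cv2.blur(p[None],(41,1))[0]; w=np.clip(-q[k],0,None)**2; i=(w*np.arange(270,360)).sum()/w.sum(); r.append(round(-.22-i/3000,4))
    e=[]
    for x0 in (.375,.395,.435,.455):
        p=gb[X(x0+.018):X(x0)].mean(0); g=np.abs(p[8:]-p[:-8]); e.append(round(-.22-(g[280:400].argmax()+284)/3000,4))
    print("pencil",r,"edge",e)
E
python3 -c "
from h import *
edges(); pencil()"
```

```text
y range -0.15350000000000003 -0.387
[(np.float64(-0.17), np.float64(0.536), np.float64(0.4845)), (np.float64(-0.19), np.float64(0.585), np.float64(0.4845)), (np.float64(-0.21), np.float64(0.594), np.float64(0.485)), (np.float64(-0.23), np.float64(0.595), np.float64(0.485)), (np.float64(-0.25), np.float64(0.5955), np.float64(0.485)), (np.float64(-0.27), np.float64(0.5945), np.float64(0.485)), (np.float64(-0.29), np.float64(0.594), np.float64(0.485)), (np.float64(-0.31), np.float64(0.594), np.float64(0.485)), (np.float64(-0.33), np.float64(0.595), np.float64(0.4845)), (np.float64(-0.35), np.float64(0.5955), np.float64(0.485)), (np.float64(-0.37), np.float64(0.595), np.float64(0.485))]
pencil [np.float64(-0.3263), np.float64(-0.3265), np.float64(-0.3262), np.float64(-0.3266)] edge [np.float64(-0.33), np.float64(-0.3303), np.float64(-0.3297), np.float64(-0.3303)]
```

drive_tool(moves=[{"x":0,"y":-0.001,"z":0,"rx":0,"ry":0,"rz":0,"grip":1},{"x":0,"y":-0.001,"z":0,"rx":0,"ry":0,"rz":0,"grip":1},{"x":0,"y":-0.001,"z":0,"rx":0,"ry":0,"rz":0,"grip":1},{"x":0,"y":0,"z":0,"rx":0,"ry":0,"rz":0,"grip":1},{"x":0,"y":0,"z":0,"rx":0,"ry":0,"rz":0,"grip":1},{"x":0,"y":0,"z":0,"rx":0,"ry":0,"rz":0,"grip":1},{"x":0,"y":0,"z":0,"rx":0,"ry":0,"rz":0,"grip":1}])

```text
clock: 13.7
tool_pos: [0.537, -0.0979, -0.0138]
eef_rot: [[-1.0, -0.0, 0.0], [-0.0, 1.0, -0.0], [-0.0, -0.0, -1.0]]
contact_force: [-0.3, 1.1, -0.1]
opening: 0.0001
grip_force: 0.4
```

```bash
python3 -c "
from h import *
pencil()"
```

```text
pencil [np.float64(-0.3294), np.float64(-0.329), np.float64(-0.3293), np.float64(-0.3289)] edge [np.float64(-0.33), np.float64(-0.3303), np.float64(-0.3297), np.float64(-0.3303)]
```

The pencil line is now 0.9 mm inside the edge, which is good since the cam will drag it slightly outward. Next, to the outer side of the lever.

drive_tool(moves=[{"x":0,"y":0.01,"z":0,"rx":0,"ry":0,"rz":0,"grip":1},{"x":0,"y":0,"z":-0.035,"rx":0,"ry":0,"rz":0,"grip":1},{"x":0,"y":0,"z":-0.035,"rx":0,"ry":0,"rz":0,"grip":1},{"x":0.024,"y":-0.031,"z":0,"rx":0,"ry":0,"rz":0,"grip":1},{"x":0.024,"y":-0.031,"z":0,"rx":0,"ry":0,"rz":0,"grip":1},{"x":0.024,"y":-0.031,"z":0,"rx":0,"ry":0,"rz":0,"grip":1},{"x":0.024,"y":-0.031,"z":0,"rx":0,"ry":0,"rz":0,"grip":1},{"x":0.024,"y":-0.031,"z":0,"rx":0,"ry":0,"rz":0,"grip":1},{"x":0.024,"y":-0.031,"z":0,"rx":0,"ry":0,"rz":0,"grip":1},{"x":0.024,"y":-0.031,"z":0,"rx":0,"ry":0,"rz":0,"grip":1},{"x":0,"y":0,"z":0,"rx":0,"ry":0,"rz":0,"grip":1},{"x":0,"y":0,"z":0,"rx":0,"ry":0,"rz":0,"grip":1}])

```text
clock: 14.75
tool_pos: [0.3675, -0.3066, 0.0564]
eef_rot: [[-1.0, 0.005, 0.0], [0.005, 1.0, -0.001], [-0.0, -0.001, -1.0]]
contact_force: [1.7, 1.2, -0.2]
opening: -0.0002
grip_force: 0.0
```

```bash
python3 -c "
from h import *
pencil()
print(look('top','lever_end'),look('top','cam_pivot'),look('top','sanding_block'))
get_image('wrist');print(look('wrist','lever_end'))
"
```

```text
pencil [np.float64(-0.3293), np.float64(-0.329), np.float64(-0.3292), np.float64(-0.3289)] edge [np.float64(-0.3187), np.float64(-0.331), np.float64(-0.3297), np.float64(-0.3303)]
[(0.88, array([ 0.4254, -0.2526,  0.0339]))] [(0.7, array([ 0.488 , -0.099 ,  0.0054]))] [(0.74, array([ 0.2572, -0.2584,  0.0329]))]
[(0.73, array([ 0.3832, -0.2552,  0.0315]))]
```

drive_tool(moves=[{"x":0,"y":0,"z":0.035,"rx":0,"ry":0,"rz":0,"grip":1},{"x":0,"y":0,"z":0.025,"rx":0,"ry":0,"rz":0,"grip":1},{"x":0,"y":0,"z":0.007,"rx":0,"ry":0,"rz":0,"grip":1},{"x":0,"y":0,"z":0,"rx":0,"ry":0,"rz":0,"grip":1}])

```text
clock: 15.38
tool_pos: [0.3681, -0.3035, -0.0123]
eef_rot: [[-1.0, -0.001, -0.004], [-0.001, 1.0, 0.002], [0.004, 0.002, -1.0]]
contact_force: [-0.4, -0.4, 0.7]
opening: -0.0001
grip_force: 0.0
```

```bash
python3 -c "
import numpy as np
p=None
for q in list(np.arange(.2,1.5,.1)):
    h=.011+.011*np.sin(q)+.014*np.cos(q)
    F=np.array([.457,-.270])+.088*np.array([-np.cos(q),np.sin(q)])-h*np.array([np.sin(q),np.cos(q)])
    print(round(q,2),F.round(4),None if p is None else (F-p).round(4)); p=F
"
```

```text
0.2 [ 0.3654 -0.2789] None
0.3 [ 0.3648 -0.2704] [-0.0006  0.0085]
0.4 [ 0.365  -0.2617] [0.0002 0.0087]
0.5 [ 0.3661 -0.2529] [0.0011 0.0088]
0.6 [ 0.3681 -0.2441] [0.002  0.0088]
0.7 [ 0.3711 -0.2353] [0.003  0.0087]
0.8 [ 0.3751 -0.2268] [0.004  0.0085]
0.9 [ 0.3801 -0.2187] [0.005  0.0082]
1.0 [ 0.386 -0.211] [0.0059 0.0077]
1.1 [ 0.3929 -0.2039] [0.0068 0.0071]
1.2 [ 0.4006 -0.1975] [0.0077 0.0064]
1.3 [ 0.409 -0.192] [0.0085 0.0055]
1.4 [ 0.4182 -0.1874] [0.0091 0.0046]
```

drive_tool(moves=[{"x":0.001,"y":0.012,"z":0,"rx":0,"ry":0,"rz":0,"grip":1},{"x":0.001,"y":0.012,"z":0,"rx":0,"ry":0,"rz":0,"grip":1},{"x":0.001,"y":0.009,"z":0,"rx":0,"ry":0,"rz":0,"grip":1},{"x":0,"y":0.009,"z":0,"rx":0,"ry":0,"rz":0,"grip":1},{"x":-0.001,"y":0.009,"z":0,"rx":0,"ry":0,"rz":0,"grip":1},{"x":-0.002,"y":0.009,"z":0,"rx":0,"ry":0,"rz":0,"grip":1},{"x":-0.003,"y":0.009,"z":0,"rx":0,"ry":0,"rz":0,"grip":1},{"x":-0.004,"y":0.009,"z":0,"rx":0,"ry":0,"rz":0,"grip":1},{"x":-0.005,"y":0.008,"z":0,"rx":0,"ry":0,"rz":0,"grip":1},{"x":0,"y":0,"z":0,"rx":0,"ry":0,"rz":0,"grip":1}])

```text
clock: 16.22
tool_pos: [0.3819, -0.2167, -0.0108]
eef_rot: [[-1.0, -0.003, -0.0], [-0.003, 1.0, 0.001], [0.0, 0.001, -1.0]]
contact_force: [1.0, -0.6, 0.3]
opening: -0.0
grip_force: 0.0
```

```bash
python3 -c "
from h import *
pencil()
get_image('wrist');print(look('wrist','lever_end'),look('wrist','cam_lever'))
"
```

```text
pencil [np.float64(-0.3293), np.float64(-0.329), np.float64(-0.3293), np.float64(-0.3289)] edge [np.float64(-0.3517), np.float64(-0.3463), np.float64(-0.3297), np.float64(-0.3303)]
[(0.7, array([ 0.3876, -0.2006,  0.0232]))] [(0.93, array([ 0.3873, -0.2013,  0.0264]))]
```

drive_tool(moves=[{"x":-0.006,"y":0.008,"z":0,"rx":0,"ry":0,"rz":0,"grip":1},{"x":-0.007,"y":0.007,"z":0,"rx":0,"ry":0,"rz":0,"grip":1},{"x":-0.008,"y":0.006,"z":0,"rx":0,"ry":0,"rz":0,"grip":1},{"x":-0.006,"y":0.003,"z":0,"rx":0,"ry":0,"rz":0,"grip":1},{"x":0,"y":0,"z":0,"rx":0,"ry":0,"rz":0,"grip":1}])

```text
clock: 16.83
tool_pos: [0.4097, -0.1936, -0.0108]
eef_rot: [[-1.0, -0.003, 0.0], [-0.003, 1.0, 0.0], [-0.0, 0.0, -1.0]]
contact_force: [0.2, -0.4, -0.1]
opening: -0.0002
grip_force: 0.0
```

drive_tool(moves=[{"x":-0.003,"y":0.001,"z":0,"rx":0,"ry":0,"rz":0,"grip":1},{"x":-0.003,"y":0.001,"z":0,"rx":0,"ry":0,"rz":0,"grip":1},{"x":0,"y":0,"z":0,"rx":0,"ry":0,"rz":0,"grip":1}])

```text
clock: 17.08
tool_pos: [0.4132, -0.1925, -0.011]
eef_rot: [[-1.0, -0.0, -0.002], [-0.0, 1.0, 0.001], [0.002, 0.001, -1.0]]
contact_force: [-2.9, 0.0, 0.9]
opening: -0.0001
grip_force: 1.0
```

drive_tool(moves=[{"x":-0.003,"y":0.001,"z":0,"rx":0,"ry":0,"rz":0,"grip":1},{"x":-0.002,"y":0.001,"z":0,"rx":0,"ry":0,"rz":0,"grip":1},{"x":0,"y":0,"z":0,"rx":0,"ry":0,"rz":0,"grip":1}])

```text
clock: 17.33
tool_pos: [0.4156, -0.1916, -0.0113]
eef_rot: [[-1.0, 0.002, -0.005], [0.002, 1.0, 0.001], [0.005, 0.001, -1.0]]
contact_force: [-10.6, -3.9, 4.8]
opening: 0.0001
grip_force: 5.7
```

```bash
python3 -c "
from h import *
pencil();print(state()['contact_force'],state()['tool_pos'])
get_image('wrist');print(look('wrist','lever_end'))
"
```

```text
pencil [np.float64(-0.3299), np.float64(-0.3294), np.float64(-0.3296), np.float64(-0.3291)] edge [np.float64(-0.33), np.float64(-0.3337), np.float64(-0.3447), np.float64(-0.3303)]
[-9.82144299 -4.29465523  3.58140568] [ 0.41557569 -0.19154788 -0.01129189]
[(0.86, array([ 0.4379, -0.2624,  0.0221]))]
```

drive_tool(moves=[{"x":-0.003,"y":0.0005,"z":0,"rx":0,"ry":0,"rz":0,"grip":1},{"x":-0.003,"y":0.0005,"z":0,"rx":0,"ry":0,"rz":0,"grip":1},{"x":0,"y":0,"z":0,"rx":0,"ry":0,"rz":0,"grip":1}])

```text
clock: 17.73
tool_pos: [0.4179, -0.1907, -0.0119]
eef_rot: [[-1.0, 0.003, -0.011], [0.003, 1.0, 0.002], [0.011, 0.002, -1.0]]
contact_force: [-19.1, -5.5, 9.5]
opening: 0.0002
grip_force: 10.6
```

drive_tool(moves=[{"x":-0.002,"y":0.0005,"z":0,"rx":0,"ry":0,"rz":0,"grip":1},{"x":0,"y":0,"z":0,"rx":0,"ry":0,"rz":0,"grip":1}])

```text
clock: 17.9
tool_pos: [0.4184, -0.1905, -0.012]
eef_rot: [[-1.0, 0.004, -0.013], [0.004, 1.0, 0.002], [0.013, 0.002, -1.0]]
contact_force: [-22.8, -7.5, 8.9]
opening: -0.0001
grip_force: 12.5
```

Tight at about 23 N. I'll release, back straight off, raise clear and look.

drive_tool(moves=[{"x":0.01,"y":-0.001,"z":0,"rx":0,"ry":0,"rz":0,"grip":1},{"x":0.02,"y":0,"z":0,"rx":0,"ry":0,"rz":0,"grip":1},{"x":0,"y":0,"z":-0.035,"rx":0,"ry":0,"rz":0,"grip":1},{"x":0,"y":0,"z":-0.035,"rx":0,"ry":0,"rz":0,"grip":1},{"x":0.02,"y":0.03,"z":-0.02,"rx":0,"ry":0,"rz":0,"grip":1},{"x":0,"y":0.04,"z":0,"rx":0,"ry":0,"rz":0,"grip":1},{"x":0,"y":0.04,"z":0,"rx":0,"ry":0,"rz":0,"grip":1},{"x":0,"y":0,"z":0,"rx":0,"ry":0,"rz":0,"grip":1}])

```text
clock: 18.57
tool_pos: [0.3777, -0.0739, 0.0798]
eef_rot: [[-1.0, -0.007, 0.002], [-0.007, 1.0, 0.003], [-0.002, 0.003, -1.0]]
contact_force: [-1.1, -0.2, -0.7]
opening: -0.0002
grip_force: 0.0
```

```bash
python3 -c "
from h import *
pencil(); im,o,P=edges()
cv2.imwrite('pics/f.png',ortho('top',im,.016,.34,.64,-.42,-.08,2000,P))"
```

```text
pencil [np.float64(-0.3295), np.float64(-0.329), np.float64(-0.3294), np.float64(-0.329)] edge [np.float64(-0.33), np.float64(-0.3303), np.float64(-0.3297), np.float64(-0.3303)]
y range -0.10900000000000001 -0.38949999999999996
[(np.float64(-0.11), np.float64(0.5945), np.float64(0.485)), (np.float64(-0.13), np.float64(0.595), np.float64(0.4845)), (np.float64(-0.15), np.float64(0.595), np.float64(0.4845)), (np.float64(-0.17), np.float64(0.5945), np.float64(0.484)), (np.float64(-0.19), np.float64(0.594), np.float64(0.4845)), (np.float64(-0.21), np.float64(0.5945), np.float64(0.4845)), (np.float64(-0.23), np.float64(0.595), np.float64(0.4845)), (np.float64(-0.25), np.float64(0.595), np.float64(0.485)), (np.float64(-0.27), np.float64(0.5945), np.float64(0.4855)), (np.float64(-0.29), np.float64(0.5945), np.float64(0.485)), (np.float64(-0.31), np.float64(0.594), np.float64(0.485)), (np.float64(-0.33), np.float64(0.5945), np.float64(0.4855)), (np.float64(-0.35), np.float64(0.5955), np.float64(0.4855)), (np.float64(-0.37), np.float64(0.595), np.float64(0.4855))]
```

View pics/f.png

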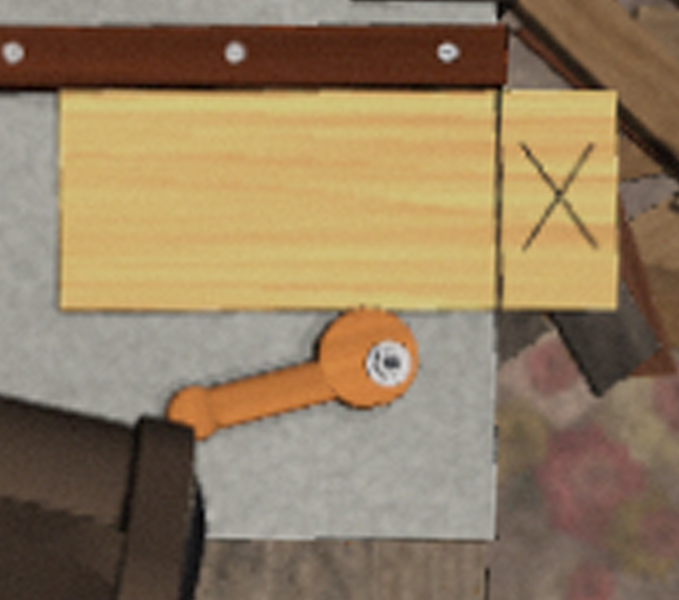

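The board lies flat on the fence, with the pencil line (498, 90–310) over the plate edge. The cam bears on the board at (370,310) with the lever at about 1.32 rad, and the arm is clear. Handing in.

```bash
python3 -c "
from plant import *
print(hand_in())"
```

```text
the job is handed in; nothing more can be done
None
```

I pushed the board flat against the fence with its pencil line within about 1 mm of the plate edge, turned the cam lever tight (about 1.3 rad under 23 N), and handed the job in at about 19 s of the 67 s; the hand-in call returned no verdict.

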